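Park the sand-jar carrier in its bay

TASK

Push the tall, heavy plywood jar carrier across the table into its kerbed bay until it stands fully home and square against the bay's back rail, between the two side rails. Push it low, near its base, with the fingers, so that it slides upright and never tips, and do not grip it, lift it or use its carrying handle. Leave the jar, the beaker and the jug beside it alone, and finish clear of everything.

Things in the scene. Friction and masses are not known exactly. Their poses are not given: they have to be found in the camera images.
- carrier: Tall plywood jar carrier, loose, 1.2 to 1.9 kg: 90 mm along its x, 120 mm along its y, 240 mm high; solid flat-faced plinth from 0 to 50 mm, then two decks of sand jars 60 mm deep (15 mm set back) up to 180 mm, 16 mm dowel handle along y at 226 mm. Origin: centre of its underside, z up. It slides under some 5 to 15 N; pushed above about 50 mm it may tip.
- push_face (a point): Middle of the plinth face to push (the carrier's face at its x = -45 mm, towards the robot), 25 mm above the table. At the start the carrier's x axis points roughly along the bay's x (within 0.2 rad).
- bay: Low aluminium kerb fixed to the table, U-shaped, open on its -x side (towards the robot); rails 12 mm thick, 35 mm high. Origin: the parking spot on the table, where the carrier's origin lies when home; x points to the back rail, z up. Inner faces: back rail at x = +45 mm, side rails at y = +78 and -78 mm; side rails run from x = -15 to +45 mm.
- jar_mid (a point): Bystander: loose sand jar with a black lid, 60 mm diameter, 94 mm high; point at its centre half-way up.
- beaker_mid (a point): Bystander: loose white plastic beaker, 64 mm diameter at the rim, 75 mm high; point at its centre half-way up.
- jug_mid (a point): Bystander: loose white plastic jug with a side handle, 90 mm diameter, 130 mm high; point at its centre half-way up.
Not all that is in view belongs to the job. Several things have the shape of the carrier; the one meant has the colours described above. Of the things that look like the bay, the middle-sized one is meant.

How it is judged (in metres and radians):
At the end, for the whole second after the job is handed in: The carrier stands upright and at rest on the table in the bay: its back face within 10 mm of the back rail, square to it within 0.1 rad, its centre within 24 mm of the bay's centre line (that is, between the side rails) (x of carrier in the frame of bay between -0.01 and 0.008 m and y of carrier in the frame of bay between -0.024 and 0.024 m and angle between the x axis of carrier and the x axis of bay, either way round below 0.1 rad and angle between carrier's own z axis and vertical below 0.04 rad and height (world z) of carrier below 0.006 m and linear speed of carrier below 0.02 m/s); the robot touches nothing.
It fails at once if the carrier is tipped by more than 0.15 rad (angle between carrier's own z axis and vertical above 0.15 rad).
It fails at once if the carrier is lifted off the table (12 mm) (height (world z) of carrier above 0.012 m).
It fails at once if the carrier is pushed high up or by its handle: the fingers press it with the grasp point more than 90 mm above the table (contact force between the fingers and carrier above 1 N and height (world z) of the grasp point above 0.09 m).
It fails at once if the jar, the beaker or the jug is moved more than 20 mm (distance of any of jar_mid, beaker_mid, jug_mid from where it was at the start of the episode above 0.02 m).
It also fails if it takes over 45 s, if anything falls off the work surface, if the arm or the gripper's body presses on something with over 40 N, if the wrist force passes 120 N, or if a joint passes its speed limit or range.

ROBOT

A 6-joint arm with a two-finger parallel gripper is mounted at the origin on the work surface. World frame = base frame: x ahead of the robot, y to its left, z up, the work surface at z = 0. Lengths are in m, angles in degrees, forces in N, time in s.
With the tool pointing down it reaches from about 0.25 to 0.725 m from the base axis. Payload 9.7 kg.
Tool frame: the origin (TCP) lies midway between the tips of the shut fingers; the grasp point (between the pads) lies 19 mm behind it; x points along the fingers, y is the direction in which the jaws open and shut, and the axes are right-handed (so a half turn about x gives the same grasp; the last joint's range is limited). The gripper opens to 85 mm and grips with 20 to 120 N. Pads are 22 mm wide; open, the fingers measure 114 mm over their backs; the gripper's body (76 mm by 85 mm) begins 54 mm behind the grasp point. The pads swing forward as they close: fully open they stand 13 mm farther back than shut.
Start: joints at [76.719, 4.979, 10.078, 95.1, 0, 90], TCP at [0.126, 0.535, 0.203] pointing down, gripper open.
Joint ranges: [-179.16, 179.16], [-48.56, 103.87], [-65.8, 70.77], [-126.05, 130.52], [-82.76, 87.17], [-180, 180]. Speed limits (degrees/s): [127.2, 127.2, 147.25, 180, 180, 180].

INTERFACE

Orientations are given as [roll, pitch, yaw] about the fixed x, y, z axes, in that order (R = Rz(yaw) Ry(pitch) Rx(roll)).
In Python, from workcell import bot, cams gives the robot as it stands.
- The arm moves only by the tool apply_moves, never from a script. Its argument "commands" is a list of rows, each a list of 5 numbers: the shift along the tool's x, y, z in m, then the turn about the tool's x in rad, then the opening, from -1 (shut) to 1 (fully open). In form: [[tx, ty, tz, roll, hand], ...]. A call has 1 to 12 rows; each row is the pose to reach, as a shift and turn from the pose measured when the call began, along the tool's axes at that moment; what a row does not reach only later rows make up. A row lasts 1/10 s, in which the tool goes at most 50 mm and 8.59 degrees, less where a joint would pass 70% of its speed; a pose out of reach is approached as far as the arm can. A call with a gripper value outside its range is refused whole. The fingers move at their own pace and stop on an object; "newtons" is the grip in N (left out, the last holds). Time passes only in rows, so rows that repeat a pose let the fingers close. It gives the time, the measured TCP pose, the force and the opening at its end, in the units of the state.
- bot.get_obs(): the state, without advancing time (a new reading comes with each control period).
- cams.camera(name): name is "scene" or "top" or "wrist"; returns a dict with "frame" (400x640x3 uint8, blue, green, red), "depth" (400x640 float32, m along the optical axis (not along the pixel's ray), 0 where there is no reading), "camera_matrix" (3x3 intrinsics, pixels), "R" (3x3) and "t" (3): a world point X has camera coordinates R X + t; the wrist camera has in their place "mount" (4x4, takes a point from camera to tool coordinates, whose origin is the TCP and whose axes are the tool frame's). Camera axes: x right, y down, z forward; pixel columns grow to the right and rows downward; lengths in m; the calibration is good to about 2 mm. A picture is of the moment at which its call begins: read the wrist's pose just before it.
- bot.job_done(): hands the job in, once; it reports no verdict.
Trained networks look in the newest picture that a camera, given by its name, has taken for a name from the list of things; names that differ only in an ending like _2 or _b are one class to them, and where a whole thing is asked for, a point or a joint stands for the part that bears it (a point fixed in the world has none). Each returns a list of dicts, best first, with "confidence" (0 to 1); they miss things now and then, are a little off and sometimes report something else, mostly with a low value. They report only what shows in the picture. A call takes as long as a camera call. They do not tell look-alikes from the thing itself.
- cams.spot_in(name, camera): "rect" ([left, top, right, bottom] in pixels, round what is visible of it).
The state is a dict: "time": time; "q": joint angles; "qd": joint speeds; "joint_efforts": joint torques, N m; "ee_pos": TCP position; "tcp_rot": TCP orientation; "wrist_force": force on the tool from outside, world axes, zero at the start; "torque": the same for the moment, N m; "opening": finger opening in m.
Only numpy, scipy, OpenCV 4.12 (cv2) and the standard library are available. Lean on these libraries where they do the work, as an engineer would, in place of code of your own. Each camera call takes 0.05 s, during which the arm holds its last target. There are 200 camera calls.

## Working session

There is one attempt and no reset: what is moved stays moved. The work goes in short steps, Python scripts to look and compute and a tool call to move; the robot and the scene stay as the last step left them, time stands still between calls to the robot, and variables do not carry over. Pictures are saved under pics/ and viewed, about 8 in all and at most 12, crops included, and the job is handed in when it is done.

Besides the shell and the picture viewer there is one more tool, called after ">>>" in YAML: its name, and indented under it one key for each argument. apply_moves: Moves the arm, as the interface text tells. Its arguments: {"type":"object","properties":{"commands":{"type":"array"},"newtons":{"type":"number"}},"required":["commands"]}

```bash
mkdir -p pics; ls; python3 - <<'E'
from workcell import bot,cams
import cv2,numpy as np
o=bot.get_obs();print({k:np.round(v,3).tolist() for k,v in o.items()})
ims=[]
for c in("scene","top"):
    d=cams.camera(c);im=d["frame"].copy();np.savez(f"{c}.npz",**d)
    print(c,np.round(d["t"],3).tolist(),np.round(d["R"],3).tolist(),d["camera_matrix"][0,0])
    for n in("carrier","bay","push_face","jar_mid","beaker_mid","jug_mid"):
        print(n,[(np.round(r["rect"]).astype(int).tolist(),round(r["confidence"],2)) for r in cams.spot_in(n,c)])
    cv2.imwrite(f"pics/{c}.png",im)
E
```

```text
pics
{'time': 0.0, 'q': [76.719, 5.01, 10.034, 95.098, 0.0, 90.0], 'qd': [-0.015, -0.073, -0.041, 0.079, 0.04, -0.002], 'joint_efforts': [-0.003, -52.039, 46.48, 0.016, -0.0, -0.0], 'ee_pos': [0.126, 0.535, 0.202], 'tcp_rot': [-90.198, 89.925, -103.479], 'wrist_force': [-0.81, 0.075, 0.885], 'torque': [0.029, 0.003, 0.021], 'opening': 0.085}
scene [-0.516, -0.227, 1.248] [[0.725, 0.689, -0.021], [0.463, -0.509, -0.725], [-0.51, 0.516, -0.688]] 371.80691322179376
carrier [([246, 111, 309, 219], 0.87), ([313, 80, 355, 180], 0.63), ([189, 146, 252, 262], 0.61)]
bay [([298, 193, 369, 252], 0.91), ([369, 220, 420, 266], 0.64), ([102, 268, 242, 396], 0.57)]
push_face [([243, 111, 308, 218], 0.87), ([188, 142, 251, 264], 0.68), ([312, 81, 354, 180], 0.66)]
jar_mid [([268, 237, 297, 280], 0.82)]
beaker_mid []
jug_mid [([387, 118, 424, 175], 0.77)]
top [0.048, 0.668, 1.12] [[-0.021, -1.0, 0.0], [-0.984, 0.021, -0.177], [0.177, -0.004, -0.984]] 414.4248402554705
carrier [([216, 226, 273, 282], 0.8), ([361, 219, 409, 275], 0.75), ([293, 236, 342, 274], 0.59)]
bay [([266, 141, 312, 162], 0.86), ([407, 189, 491, 226], 0.8), ([276, 181, 337, 211], 0.74)]
push_face [([218, 226, 271, 284], 0.92), ([362, 220, 408, 274], 0.85), ([290, 239, 342, 273], 0.72)]
jar_mid [([358, 176, 383, 203], 0.64)]
beaker_mid [([233, 187, 256, 211], 0.85)]
jug_mid [([173, 180, 223, 229], 0.69)]
```

View pics/scene.png

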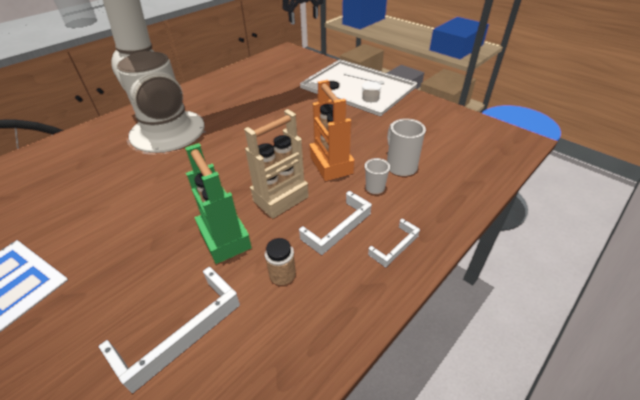

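View pics/top.png

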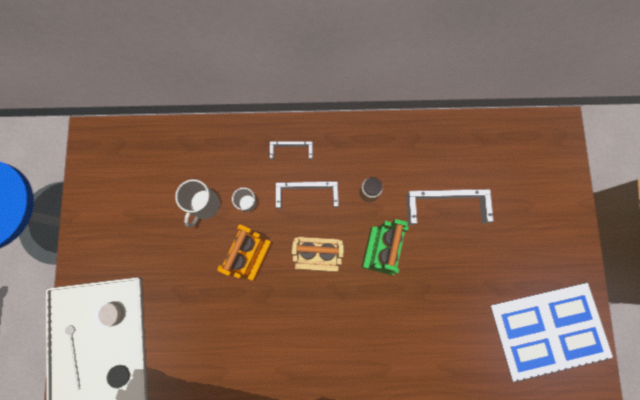

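Carrier candidates in the top view are orange (243,252), tan plywood (318,254) and green (386,247); the tan plywood one fits. Bay candidates are small (291,150), middle (307,193) and large (450,205); the middle one is meant. Jar is at (372,188), beaker at (244,199), jug at (195,200). Next I'll confirm with a crop and measure from depth.

```bash
cat > h.py <<'E'
import cv2,numpy as np
def cloud(d):
    K=d["camera_matrix"];z=d["depth"];v,u=np.mgrid[:z.shape[0],:z.shape[1]]
    P=np.stack([(u-K[0,2])/K[0,0]*z,(v-K[1,2])/K[1,1]*z,z],-1)
    W=(P-d["t"])@d["R"];W[z==0]=np.nan
    return W
def box(p):
    (c,s,a)=cv2.minAreaRect((p[:,:2]*1000).astype(np.float32));return np.round(c,1),np.round(s,1),round(a,1),len(p)
def sub(W,r): return W[r[1]:r[3],r[0]:r[2]].reshape(-1,3)
def sel(p,lo,hi): return p[(p[:,2]>lo)&(p[:,2]<hi)]
E
python3 - <<'E'
from h import *
D={c:np.load(c+".npz") for c in("scene","top")}
W={c:cloud(D[c]) for c in D}
for c,rs in {"top":dict(bay=(270,176,343,214),small=(264,137,316,164),large=(404,184,496,228),carr=(286,230,348,277),orange=(212,222,276,285),green=(358,215,412,278),jar=(355,173,386,205),beak=(230,184,259,213),jug=(170,177,225,230)),"scene":dict(bay=(296,190,373,254),carr=(243,108,312,222))}.items():
  for n,r in rs.items():
    p=sub(W[c],r);print(c,n,"zmax",round(np.nanmax(p[:,2]),3))
    for lo,hi in([(.02,.045)] if n in("bay","small","large") else [(.012,.06),(.03,.1),(.1,.26)]):
        q=sel(p,lo,hi)
        if len(q)>5:print("  ",lo,hi,*box(q),"min",np.round(q.min(0),3),"max",np.round(q.max(0),3))
im=D["top"]["frame"][125:290,160:420];a=cv2.resize(im,None,fx=3,fy=3,interpolation=cv2.INTER_CUBIC)
cv2.imwrite("pics/crop.png",a)
# table sanity
print(W["top"][300,318],W["scene"][330,330])
E
```

```text
top bay zmax 0.042
   0.02 0.045 [703.2  60.2] [179.2  72.9] 89.9 480 min [ 0.667 -0.029  0.02 ] max [0.74  0.15  0.042]
top small zmax 0.03
   0.02 0.045 [841.4 106.1] [123.8  50. ] 88.9 185 min [0.815 0.044 0.02 ] max [0.867 0.168 0.03 ]
top large zmax 0.242
   0.02 0.045 [ 656.6 -353.9] [ 94.1 236.1] 0.2 502 min [ 0.609 -0.472  0.02 ] max [ 0.704 -0.236  0.045]
top carr zmax 0.246
   0.012 0.06 [527.8  33.7] [118.5  90.1] 85.1 338 min [ 0.478 -0.027  0.012] max [0.576 0.095 0.057]
   0.03 0.1 [527.8  33.7] [118.5  90.1] 85.1 367 min [ 0.478 -0.027  0.035] max [0.576 0.095 0.1  ]
   0.1 0.26 [528.   33.8] [119.2  60.3] 85.1 1177 min [ 0.493 -0.027  0.107] max [0.561 0.095 0.246]
top orange zmax 0.244
   0.012 0.06 [517.3 201.7] [ 27.7 119.6] 64.9 352 min [0.458 0.165 0.014] max [0.571 0.234 0.06 ]
   0.03 0.1 [517.3 201.7] [ 27.7 119.6] 64.9 446 min [0.459 0.165 0.032] max [0.572 0.234 0.099]
   0.1 0.26 [531.  230.6] [ 61.1 119.9] 64.9 1234 min [0.467 0.179 0.101] max [0.597 0.283 0.244]
top green zmax 0.245
   0.012 0.06 [ 562.8 -165.3] [105.9 193.3] 66.2 374 min [ 0.467 -0.244  
[... 813 characters left out ...]
2.4 362.4] [112.2  87.7] 11.7 551 min [0.609 0.321 0.03 ] max [0.727 0.409 0.1  ]
   0.1 0.26 [678.7 365. ] [102.6  90.3] 17.2 411 min [0.617 0.322 0.1  ] max [0.73  0.413 0.136]
scene bay zmax 0.047
   0.02 0.045 [691.7  59.1] [192.7 196.1] 39.1 851 min [ 0.574 -0.029  0.02 ] max [0.827 0.152 0.044]
scene carr zmax 0.24
   0.012 0.06 [525.8  95.5] [109.  257.4] 4.5 982 min [ 0.461 -0.03   0.012] max [0.581 0.22  0.06 ]
   0.03 0.1 [525.5  95.7] [108.1 257.2] 4.7 1429 min [ 0.461 -0.03   0.03 ] max [0.581 0.22  0.1  ]
   0.1 0.26 [531.2  34.1] [122.4  62.8] 85.1 2560 min [ 0.495 -0.028  0.1  ] max [0.567 0.095 0.24 ]
[ 0.39780928  0.03290047 -0.00234844] [ 0.8776528  -0.14960388 -0.00184898]
```

View pics/crop.png

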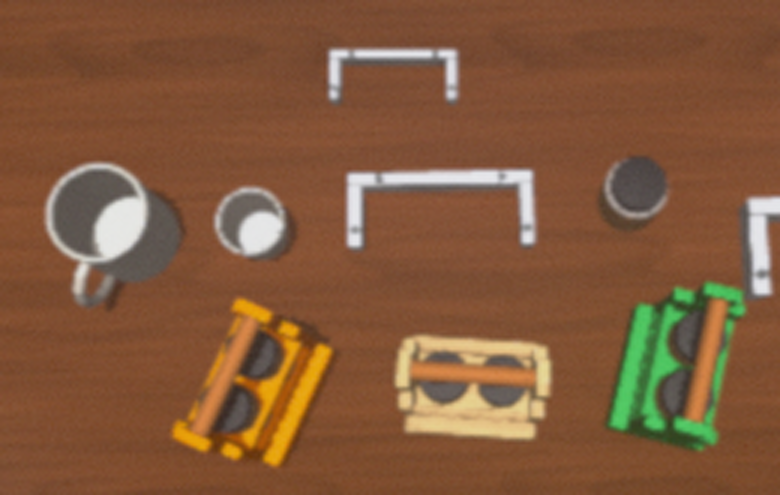

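```bash
python3 - <<'E'
from h import *
from workcell import bot,cams
from scipy.spatial.transform import Rotation as Ro
o=bot.get_obs();R=Ro.from_euler("xyz",o["tcp_rot"],degrees=True).as_matrix();print(np.round(R,3),o["ee_pos"])
d=cams.camera("wrist");print(np.round(d["mount"],3))
W=cloud(np.load("top.npz"));p=sel(sub(W,(270,176,343,214)),.025,.045)
b=p[(p[:,0]>.722)&(p[:,1]>-.02)&(p[:,1]<.14)]
for nm,q in(("outer",[b[np.abs(b[:,1]-y)<.005,0].max() for y in np.arange(-.015,.14,.01)]),("inner",[b[np.abs(b[:,1]-y)<.005,0].min() for y in np.arange(-.015,.14,.01)])):
    print(nm,np.round(np.polyfit(np.arange(-.015,.14,.01),q,1),4))
E
```

```text
[[-0.     0.23   0.973]
 [ 0.     0.973 -0.23 ]
 [-1.     0.    -0.   ]] [0.12634492 0.53529741 0.20268816]
[[ 0.001 -0.275  0.961 -0.17 ]
 [ 1.    -0.    -0.001  0.001]
 [ 0.     0.961  0.275 -0.07 ]
 [ 0.     0.     0.     1.   ]]
outer [-0.0015  0.7381]
inner [0.0035 0.7259]
```

>>> apply_moves:
  commands:
    - [0, -0.46, 0.36, 1.339, 1]
    - [0, -0.46, 0.36, 1.339, 1]
    - [0, -0.46, 0.36, 1.339, 1]
    - [0, -0.46, 0.36, 1.339, 1]
    - [0, -0.46, 0.36, 1.339, 1]
    - [0, -0.46, 0.36, 1.339, 1]
    - [0, -0.46, 0.36, 1.339, 1]
    - [0, -0.46, 0.36, 1.339, 1]
    - [0, -0.46, 0.36, 1.339, 1]
    - [0, -0.46, 0.36, 1.339, 1]
    - [0, -0.46, 0.36, 1.339, 1]
    - [0, -0.46, 0.36, 1.339, 1]

```text
time: 1.95
ee_pos: [0.3716, 0.0021, 0.2029]
tcp_rot: [76.9, 89.9, -13.2]
wrist_force: [0.0, 0.2, 0.5]
opening: 0.0855
```

>>> apply_moves:
  commands:
    - [0.05, 0, 0, 0, 1]
    - [0.1, 0, 0, 0, 1]
    - [0.15, 0, 0, 0, 1]
    - [0.18, 0, 0, 0, 1]
    - [0.198, 0, 0, 0, 1]
    - [0.198, 0, 0, 0, 1]
    - [0.198, 0, 0, 0, 1]
    - [0.198, 0.02, 0, 0, 1]
    - [0.198, 0.04, 0, 0, 1]
    - [0.198, 0.045, 0, 0, 1]
    - [0.198, 0.05, 0, 0, 1]
    - [0.198, 0.055, 0, 0, 1]

```text
time: 3.15
ee_pos: [0.4262, 0.0018, 0.0053]
tcp_rot: [-28.4, 90.0, -118.5]
wrist_force: [-4.7, -1.6, 0.4]
opening: 0.0854
```

>>> apply_moves:
  commands:
    - [0, 0.005, 0, 0, 1]
    - [0, 0.01, 0, 0, 1]
    - [0, 0.015, 0, 0, 1]
    - [0, 0.02, 0, 0, 1]
    - [0, 0.02, 0, 0, 1]

```text
time: 3.65
ee_pos: [0.4457, 0.0016, 0.0053]
tcp_rot: [-60.9, 89.9, -151.0]
wrist_force: [-6.2, -1.2, 0.4]
opening: 0.0857
```

```bash
cat > look.py <<'E'
from h import *
from workcell import bot,cams
import sys
d=cams.camera("top");W=cloud(d);im=d["frame"]
o=bot.get_obs()
# uprights/deck region of carrier: z .1-.19 and handle ; colour tan, limited to lane
hsv=cv2.cvtColor(im,cv2.COLOR_BGR2HSV)
x,y,z=W[...,0],W[...,1],W[...,2]
def fit(lo,hi,xmin):
    m=(z>lo)&(z<hi)&(x>xmin)&(x<.80)&(y>-.075)&(y<.17)
    m&=(hsv[...,2]>110)&(hsv[...,0]>8)&(hsv[...,0]<32)&(hsv[...,1]>40)
    return W[m]
tx=o["ee_pos"][0]
top=fit(.17,.26,tx+.05); pl=fit(.035,.06,tx+.05)
c,s,a=cv2.minAreaRect((top[:,:2]*1000).astype(np.float32));w=s
if s[0]<s[1]: a+=90   # long side direction
yaw=(a-90+90)%180-90
B=np.array([683,60.2]);print("carrier",np.round(c,1),"size",np.round(w,1),"yaw",round(yaw,2),"rel bay",np.round(np.array(c)-B,1),"n",len(top),"zmax",round(top[:,2].max(),3))
if len(pl)>20:print("plinth x",pl[:,0].min().round(3),pl[:,0].max().round(3),"y",pl[:,1].min().round(3),pl[:,1].max().round(3))
print("tcp",np.round(o["ee_pos"],4),"F",np.round(o["wrist_force"],1),"t",o["time"])
if len(sys.argv)>1: cv2.imwrite(f"pics/{sys.argv[1]}.png",cv2.resize(im[120:300,160:430],None,fx=2.9,fy=2.9))
E
python3 look.py push1
```

```text
carrier [551.8  32.1] size [ 58.7 120.1] yaw 3.0 rel bay [-131.2  -28.1] n 531 zmax 0.246
plinth x 0.496 0.566 y -0.028 0.17
tcp [0.4455 0.0017 0.0052] F [-5.6 -1.6  0.1] t 3.7
```

View pics/push1.png

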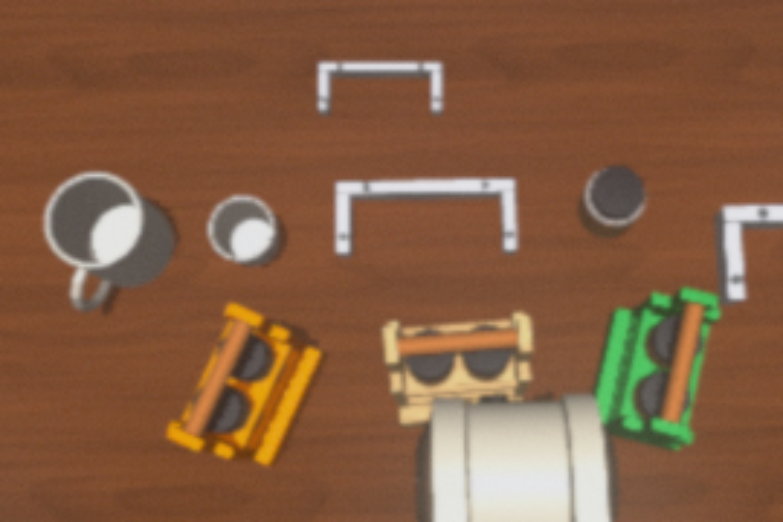

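```bash
python3 - <<'E'
from h import *
from workcell import cams
for c in("top","scene"):
    d=cams.camera(c);np.savez(c+"2.npz",**d);W=cloud(d).reshape(-1,3)
    p=W[(W[:,0]>.3)&(W[:,0]<.52)&(np.abs(W[:,1])<.14)]
    for lo in np.arange(.1,.6,.04):
        q=sel(p,lo,lo+.04)
        if len(q):print(c,round(lo,2),len(q),np.round(q.min(0),3),np.round(q.max(0),3))
cv2.imwrite("pics/sc2.png",d["frame"])
E
```

```text
top 0.1 85 [ 0.477 -0.136  0.1  ] [0.52  0.089 0.14 ]
top 0.14 164 [ 0.476 -0.14   0.14 ] [0.52  0.089 0.18 ]
top 0.18 49 [ 0.478 -0.14   0.18 ] [0.52  0.088 0.218]
top 0.22 72 [ 0.477 -0.14   0.22 ] [ 0.517 -0.122  0.243]
top 0.3 6 [ 0.501 -0.012  0.332] [ 0.501 -0.001  0.338]
top 0.42 6 [0.466 0.03  0.439] [0.474 0.03  0.46 ]
top 0.46 848 [ 0.301 -0.06   0.461] [0.498 0.061 0.5  ]
top 0.5 6224 [ 0.3   -0.054  0.5  ] [0.484 0.054 0.54 ]
top 0.54 901 [ 0.3   -0.035  0.54 ] [0.348 0.037 0.556]
scene 0.1 252 [ 0.373 -0.019  0.1  ] [0.496 0.005 0.14 ]
scene 0.14 322 [ 0.378 -0.14   0.14 ] [0.511 0.015 0.18 ]
scene 0.18 462 [ 0.421 -0.14   0.18 ] [0.492 0.036 0.22 ]
scene 0.22 628 [ 0.425 -0.14   0.22 ] [0.517 0.037 0.26 ]
scene 0.26 544 [ 0.408 -0.042  0.26 ] [0.504 0.043 0.3  ]
scene 0.3 1078 [ 0.401 -0.047  0.3  ] [0.505 0.049 0.34 ]
scene 0.34 1206 [ 0.402 -0.045  0.34 ] [0.504 0.047 0.38 ]
scene 0.38 1012 [ 0.404 -0.05   0.38 ] [0.495 0.049 0.42 ]
scene 0.42 1508 [ 0.303 -0.061  0.42 ] [0.502 0.052 0.46 ]
scene 0.46 1575 [ 0.301 -0.061  0.46 ] [0.504 0.053 0.497]
```

View pics/sc2.png

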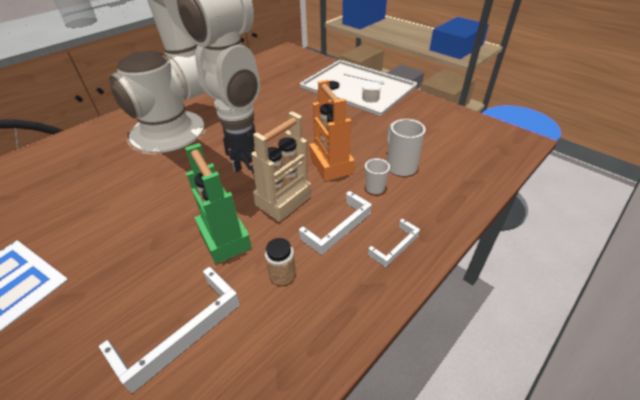

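Arm parts are only above z≈0.26 near the carrier, so there is clearance; the carrier stands upright and turning as planned. Continue.

>>> apply_moves:
  commands:
    - [0, 0.005, 0, 0, 1]
    - [0, 0.01, 0, 0, 1]
    - [0, 0.015, 0, 0, 1]
    - [0, 0.02, 0, 0, 1]
    - [0, 0.025, 0, 0, 1]
    - [0, 0.025, 0, 0, 1]

```text
time: 4.4
ee_pos: [0.4698, 0.0012, 0.0049]
tcp_rot: [-65.2, 89.8, -155.4]
wrist_force: [-5.2, -2.6, -0.3]
opening: 0.0853
```

```bash
python3 look.py
```

```text
carrier [573.9  35. ] size [ 60.5 119.2] yaw 9.0 rel bay [-109.1  -25.2] n 507 zmax 0.247
plinth x 0.521 0.566 y -0.015 0.169
tcp [0.4695 0.0012 0.0048] F [-5.8 -3.8 -1.1] t 4.45
```

>>> apply_moves:
  commands:
    - [0, -0.012, 0, 0, 1]
    - [0, -0.012, 0.012, 0, 1]
    - [0, -0.012, 0.012, 0, 1]
    - [0, 0.005, 0.012, 0, 1]
    - [0, 0.01, 0.012, 0, 1]
    - [0, 0.015, 0.012, 0, 1]
    - [0, 0.02, 0.012, 0, 1]
    - [0, 0.025, 0.012, 0, 1]
    - [0, 0.025, 0.012, 0, 1]

```text
time: 5.35
ee_pos: [0.4944, -0.0112, 0.0047]
tcp_rot: [-66.4, 89.7, -156.6]
wrist_force: [-1.9, -1.1, -0.3]
opening: 0.0853
```

```bash
python3 look.py
```

```text
carrier [583.1  33.7] size [ 59.9 119.8] yaw 25.21 rel bay [-99.9 -26.5] n 509 zmax 0.244
plinth x 0.556 0.649 y -0.001 0.169
tcp [ 0.4944 -0.011   0.0047] F [-2.  -1.5  0.4] t 5.4
```

>>> apply_moves:
  commands:
    - [0, -0.025, 0, 0, 1]
    - [0, -0.03, 0, -0.14, 1]
    - [0, -0.03, 0, -0.28, 1]
    - [0, -0.03, 0, -0.42, 1]
    - [0, -0.03, 0, -0.42, 1]

```text
time: 5.9
ee_pos: [0.4645, -0.0108, 0.005]
tcp_rot: [-89.9, 89.8, -155.9]
wrist_force: [0.0, -0.8, 0.2]
opening: 0.0854
```

```bash
cat >> look.py <<'E'
from scipy.spatial.transform import Rotation as Ro
Rt=Ro.from_euler("xyz",o["tcp_rot"],degrees=True).as_matrix()
h=np.radians(yaw);Rc=np.array([[np.cos(h),-np.sin(h)],[np.sin(h),np.cos(h)]])
print("tool y",np.round(Rt[:2,1],3),"tool in carrier frame (mm)",np.round(Rc.T@(o["ee_pos"][:2]*1000-c),1))
E
python3 look.py
```

```text
carrier [583.1  33.7] size [ 59.3 119.7] yaw 24.8 rel bay [-99.9 -26.5] n 536 zmax 0.244
plinth x 0.519 0.649 y -0.036 0.169
tcp [ 0.4645 -0.0108  0.005 ] F [-0.2 -0.6  0.4] t 5.95
tool y [0.915 0.402] tool in carrier frame (mm) [-126.3    9.3]
```

>>> apply_moves:
  commands:
    - [0, 0.015, 0, 0, 1]
    - [0, 0.02, 0, 0, 1]
    - [0, 0.025, 0, 0, 1]
    - [0, 0.03, 0, 0, 1]
    - [0, 0.035, 0, 0, 1]
    - [0, 0.04, 0, 0, 1]
    - [0, 0.045, 0, 0, 1]
    - [0, 0.045, 0, 0, 1]

```text
time: 6.75
ee_pos: [0.5047, 0.0071, 0.0044]
tcp_rot: [-95.8, 89.7, -162.1]
wrist_force: [-5.3, -1.7, 0.1]
opening: 0.0855
```

```bash
python3 look.py
```

```text
carrier [604.9  43.2] size [ 60.1 119.9] yaw 24.45 rel bay [-78.1 -17. ] n 504 zmax 0.246
tcp [0.5045 0.0071 0.0042] F [-5.2 -3.   0.2] t 6.8
tool y [0.916 0.401] tool in carrier frame (mm) [-106.4    8.7]
```

>>> apply_moves:
  commands:
    - [0, 0.005, 0, 0, 1]
    - [0, 0.01, 0, 0, 1]
    - [0, 0.015, 0, 0, 1]
    - [0, 0.02, 0, 0, 1]
    - [0, 0.02, 0, 0, 1]

```text
time: 7.3
ee_pos: [0.5218, 0.0149, 0.0037]
tcp_rot: [-97.5, 89.5, -164.0]
wrist_force: [-6.8, -2.1, 0.9]
opening: 0.0853
```

```bash
python3 look.py
```

```text
carrier [622.8  50.8] size [ 58.7 119.8] yaw 23.57 rel bay [-60.2  -9.4] n 467 zmax 0.247
tcp [0.5216 0.0148 0.0036] F [-5.5 -2.9  0. ] t 7.35
tool y [0.917 0.4  ] tool in carrier frame (mm) [-107.1    7.5]
```

>>> apply_moves:
  commands:
    - [0, -0.015, 0, 0, 1]
    - [0, -0.015, -0.035, 0, 1]
    - [0, -0.015, -0.035, 0, 1]
    - [0, -0.005, -0.031, 0, 1]
    - [0, 0.0, -0.029, 0, 1]
    - [0, 0.005, -0.026, 0, 1]
    - [0, 0.01, -0.024, 0, 1]
    - [0, 0.014, -0.022, 0, 1]
    - [0, 0.014, -0.022, 0, 1]

```text
time: 8.25
ee_pos: [0.5258, 0.0399, 0.0029]
tcp_rot: [-99.6, 89.3, -166.1]
wrist_force: [-4.4, -0.3, -1.0]
opening: 0.0856
```

```bash
python3 look.py derot
```

```text
carrier [639.4  55.3] size [ 52.9 119.6] yaw 19.33 rel bay [-43.6  -4.9] n 399 zmax 0.246
tcp [0.5255 0.0398 0.0027] F [-5.  -1.3 -1.1] t 8.3
tool y [0.917 0.399] tool in carrier frame (mm) [-112.6   23.1]
```

View pics/derot.png

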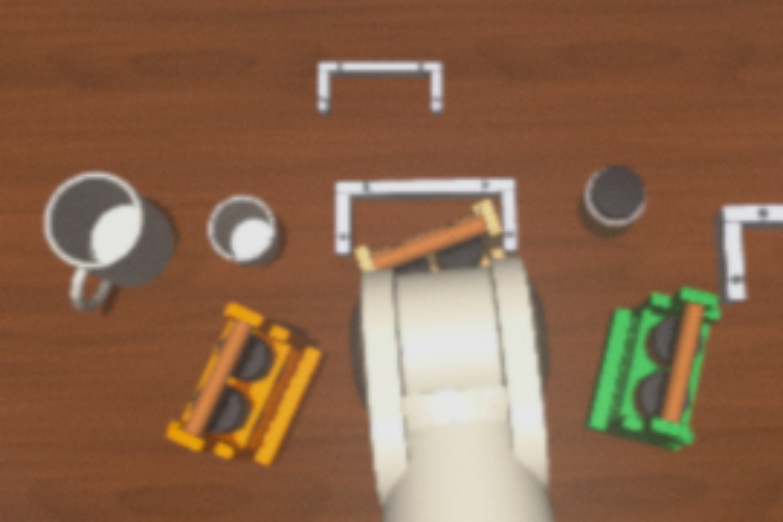

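>>> apply_moves:
  commands:
    - [-0.003, -0.015, 0, 0, 1]
    - [-0.003, -0.018, -0.028, 0.1, 1]
    - [-0.003, -0.018, -0.028, 0.2, 1]
    - [-0.003, -0.009, -0.024, 0.2, 1]
    - [-0.003, 0.0, -0.02, 0.2, 1]
    - [-0.003, 0.004, -0.018, 0.2, 1]
    - [-0.003, 0.008, -0.016, 0.2, 1]
    - [-0.003, 0.012, -0.014, 0.2, 1]
    - [-0.003, 0.016, -0.012, 0.2, 1]
    - [-0.003, 0.016, -0.012, 0.2, 1]

```text
time: 9.3
ee_pos: [0.5357, 0.0566, 0.0051]
tcp_rot: [-88.0, 89.2, -165.9]
wrist_force: [-5.1, -1.2, -0.3]
opening: 0.085
```

```bash
python3 look.py
```

```text
carrier [654.4  56.5] size [ 53.1 123.5] yaw 3.55 rel bay [-28.6  -3.7] n 399 zmax 0.246
tcp [0.5354 0.0566 0.0049] F [-5.7 -0.7 -0.1] t 9.35
tool y [0.978 0.209] tool in carrier frame (mm) [-118.7    7.4]
```

```bash
cat > look2.py <<'E'
from h import *
from workcell import bot,cams
import sys
for cam in("top","scene"):
    d=cams.camera(cam);W=cloud(d);x,y,z=W[...,0],W[...,1],W[...,2]
    t=bot.get_obs()["ee_pos"];xm=t[0]+.075
    m=(z>.222)&(z<.25)&(x>xm)&(x<.76)&(y>-.06)&(y<.17)
    p=W[m][:,:2]*1000
    if len(p)<20: print(cam,"few",len(p));continue
    vx,vy,x0,y0=cv2.fitLine(p.astype(np.float32),cv2.DIST_HUBER,0,.01,.01).ravel()
    if vy<0:vx,vy=-vx,-vy
    s=(p-[x0,y0])@[vx,vy];mid=np.array([x0,y0])+(s.min()+s.max())/2*np.array([vx,vy])
    print(cam,len(p),"handle mid rel bay",np.round(mid-[683,60.2],1),"len",round(np.ptp(s),1),"yaw",round(np.degrees(np.arctan2(-vx,vy)),2))
    m=(z>.02)&(z<.05)&(x>.60)&(x<.76)&(y>-.05)&(y<.17)
    q=W[m][:,:2]*1000;print("  low band x",np.round(np.percentile(q[:,0],[1,50,99]),1) if len(q) else None)
if len(sys.argv)>1: cv2.imwrite(f"pics/{sys.argv[1]}.png",cv2.resize(d["frame"][60:280,170:430],None,fx=2.7,fy=2.7))
print(np.round(t,4),bot.get_obs()["time"])
E
python3 look2.py derot2
```

```text
top 378 handle mid rel bay [-34.9  -2.5] len 119.6 yaw 11.06
  low band x [667.4 727.1 738.6]
scene 489 handle mid rel bay [-27.6  -0.5] len 122.3 yaw 10.62
  low band x [613.3 691.  741.8]
[0.5353 0.0566 0.0049] 9.45
```

View pics/derot2.png

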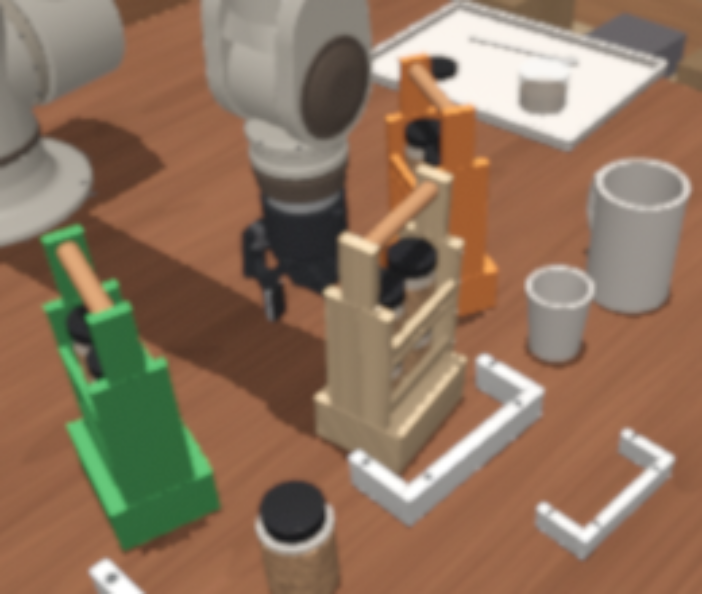

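>>> apply_moves:
  commands:
    - [0, -0.015, 0, 0, 1]
    - [0, -0.012, -0.019, 0.1, 1]
    - [0, -0.012, -0.019, 0.2, 1]
    - [0, 0.0, -0.016, 0.2, 1]
    - [0, 0.005, -0.015, 0.2, 1]
    - [0, 0.01, -0.014, 0.2, 1]
    - [0, 0.015, -0.013, 0.2, 1]
    - [0, 0.015, -0.013, 0.2, 1]

```text
time: 10.25
ee_pos: [0.5473, 0.0722, 0.004]
tcp_rot: [-77.3, 89.1, -166.6]
wrist_force: [-4.6, -0.4, -2.1]
opening: 0.0851
```

```bash
python3 look2.py
```

```text
top 254 handle mid rel bay [-30.   -1.6] len 119.0 yaw 0.39
  low band x [667.5 727.5 738.8]
scene 472 handle mid rel bay [-24.9  -0.9] len 122.0 yaw 1.05
  low band x [614.  697.5 741.7]
[0.5467 0.0721 0.0039] 10.35
```

>>> apply_moves:
  commands:
    - [0, -0.008, 0, 0, 1]
    - [0, -0.008, 0.013, 0, 1]
    - [0, -0.008, 0.013, 0, 1]
    - [0, 0.0, 0.013, 0, 1]
    - [0, 0.005, 0.013, 0, 1]
    - [0, 0.01, 0.013, 0, 1]
    - [0, 0.015, 0.013, 0, 1]
    - [0, 0.018, 0.013, 0, 1]
    - [0, 0.018, 0.013, 0, 1]

```text
time: 11.25
ee_pos: [0.5647, 0.0595, 0.0036]
tcp_rot: [-78.6, 89.0, -168.0]
wrist_force: [-7.8, 0.5, 1.9]
opening: 0.0856
```

```bash
python3 look2.py
```

```text
top 261 handle mid rel bay [-5.1 -1.3] len 118.0 yaw 3.02
  low band x [667.7 730.3 739.4]
scene 519 handle mid rel bay [ 0.1 -0.2] len 122.1 yaw -0.13
  low band x [629.9 711.3 741.9]
[0.5645 0.0595 0.0035] 11.35
```

>>> apply_moves:
  commands:
    - [0, 0.002, 0, 0, 1]
    - [0, 0.004, 0, 0, 1]
    - [0, 0.004, 0, 0, 1]

```text
time: 11.65
ee_pos: [0.568, 0.0597, 0.0032]
tcp_rot: [-79.9, 88.9, -169.2]
wrist_force: [-8.0, 0.8, 2.9]
opening: 0.0856
```

```bash
python3 look2.py
```

```text
top 214 handle mid rel bay [-0.6 -1.1] len 117.6 yaw 3.39
  low band x [667.6 730.4 738.8]
scene 523 handle mid rel bay [4.1 0. ] len 122.3 yaw -0.37
  low band x [634.3 714.8 741.9]
[0.5679 0.0597 0.0032] 11.75
```

>>> apply_moves:
  commands:
    - [0, 0.002, 0, 0, 1]
    - [0, 0.003, 0, 0, 1]
    - [0, 0.003, 0, 0, 1]

```text
time: 12.05
ee_pos: [0.5703, 0.0599, 0.0029]
tcp_rot: [-81.0, 88.8, -170.4]
wrist_force: [-7.9, -0.6, 2.5]
opening: 0.0852
```

>>> apply_moves:
  commands:
    - [-0.001, 0.002, 0, 0, 1]
    - [-0.001, 0.003, 0, 0, 1]
    - [-0.001, 0.003, 0, 0, 1]

```text
time: 12.35
ee_pos: [0.5726, 0.06, 0.0034]
tcp_rot: [-82.0, 88.6, -171.3]
wrist_force: [-7.5, -0.6, 0.8]
opening: 0.0854
```

```bash
python3 look2.py
```

```text
top 157 handle mid rel bay [ 6.1 -1.2] len 117.3 yaw 2.29
  low band x [666.5 716.4 737.2]
scene 528 handle mid rel bay [9.7 0. ] len 121.2 yaw -0.44
  low band x [639.1 719.4 742. ]
[0.5726 0.06   0.0034] 12.45
```

>>> apply_moves:
  commands:
    - [0, 0.002, 0, 0, 1]
    - [0, 0.003, 0, 0, 1]
    - [0, 0.003, 0, 0, 1]

```text
time: 12.75
ee_pos: [0.5749, 0.0602, 0.003]
tcp_rot: [-82.6, 88.5, -171.9]
wrist_force: [-9.3, 0.4, 1.4]
opening: 0.0855
```

>>> apply_moves:
  commands:
    - [0, 0.002, 0, 0, 1]
    - [0, 0.003, 0, 0, 1]
    - [0, 0.003, 0, 0, 1]

```text
time: 13.05
ee_pos: [0.5773, 0.0604, 0.0028]
tcp_rot: [-83.2, 88.4, -172.5]
wrist_force: [-8.7, -0.0, 2.1]
opening: 0.0853
```

```bash
python3 look2.py
```

```text
top 115 handle mid rel bay [13.1  0. ] len 119.4 yaw 0.75
  low band x [667.1 713.9 737.2]
scene 529 handle mid rel bay [14.8 -0.1] len 122.3 yaw -0.38
  low band x [643.1 724.2 741.9]
[0.5773 0.0604 0.0028] 13.15
```

```bash
python3 - <<'E'
from h import *
from workcell import cams
d=cams.camera("scene");W=cloud(d)
np.savez("s3.npz",**d)
cv2.imwrite("pics/gap.png",cv2.resize(d["frame"][80:265,270:390],None,fx=4,fy=3.2,interpolation=cv2.INTER_CUBIC))
x,y,z=W[...,0],W[...,1],W[...,2]
for lo,hi in((.06,.1),(.1,.14),(.14,.18),(.19,.215),(.222,.25)):
    m=(z>lo)&(z<hi)&(x>.63)&(x<.8)&(y>-.02)&(y<.14);p=W[m];print(lo,len(p),np.round(np.percentile(p[:,0],[2,50,98]),4))
# column profile along y=.06: x,z of rail and plinth
for yy in(.03,.06,.09):
    m=(np.abs(y-yy)<.003)&(x>.68)&(x<.8)&(z<.08);p=W[m];p=p[np.argsort(p[:,2])];print(yy,np.round(p[::2,[0,2]]*1000,0).astype(int).tolist())
E
```

```text
0.06 679 [0.6577 0.7039 0.7141]
0.1 620 [0.6597 0.7103 0.7179]
0.14 1101 [0.6646 0.7045 0.7187]
0.19 224 [0.6789 0.6969 0.7073]
0.222 526 [0.6809 0.6979 0.7089]
0.03 [[799, -4], [744, -4], [752, -3], [769, -3], [789, -3], [782, -3], [775, -2], [793, -2], [793, -2], [778, -2], [757, -2], [757, -2], [796, -2], [747, -1], [784, -1], [760, -1], [751, -1], [748, -1], [781, -1], [798, -1], [772, -1], [768, -1], [772, 0], [765, 0], [783, 1], [776, 1], [800, 2], [742, 3], [741, 8], [741, 12], [739, 12], [740, 17], [740, 21], [740, 25], [725, 27], [726, 29], [725, 31], [730, 33], [735, 33], [737, 33], [737, 34], [726, 37], [726, 41], [725, 45], [720, 47], [721, 48], [725, 48], [725, 49], [717, 49], [712, 49], [710, 49], [707, 50], [705, 51], [715, 51], [712, 63], [712, 66], [712, 70], [703, 73], [713, 74], [703, 76], [711, 77], [711, 77], [705, 79]]
0.06 [[787, -3], [767, -3], [789, -3], [764, -3], [762, -2], [793, -2], [766, -2], [797, -2], [758, -2], [762, -2], [747, -2], [753, -2], [777, -2], [744, -1], [773, -1], [781, -1], [744, -1], [766, -1], [772, -1], [781, -1], [792, -1], [742, 0], 
[... 251 characters left out ...]
, 49], [710, 49], [707, 49], [705, 50], [719, 51], [723, 51], [712, 66], [714, 71], [712, 72], [711, 76], [709, 77]]
0.09 [[756, -3], [769, -3], [795, -3], [769, -3], [775, -3], [799, -2], [757, -2], [797, -2], [743, -2], [794, -2], [779, -2], [753, -2], [787, -2], [762, -1], [762, -1], [745, -1], [785, -1], [753, -1], [772, -1], [765, -1], [740, -1], [745, 0], [778, 0], [769, 1], [740, 4], [742, 8], [740, 10], [741, 17], [741, 25], [725, 27], [725, 31], [741, 32], [742, 33], [732, 34], [731, 35], [739, 35], [739, 35], [726, 41], [724, 47], [718, 48], [713, 48], [703, 48], [725, 49], [721, 49], [710, 50], [714, 50], [707, 52], [711, 63], [713, 72], [708, 75], [711, 76], [708, 77], [703, 80]]
```

View pics/gap.png

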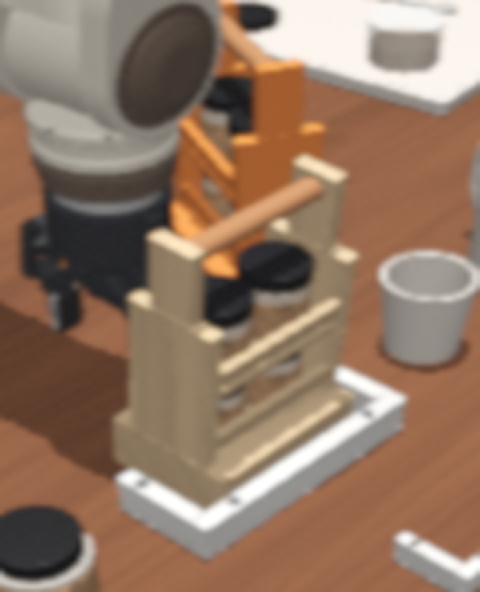

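Plinth front is about 3 mm short of the rail, square and upright. One more small push to seat it.

>>> apply_moves:
  commands:
    - [-0.001, 0.002, 0, 0, 1]
    - [-0.001, 0.003, 0, 0, 1]
    - [-0.001, 0.003, 0, 0, 1]

```text
time: 13.5
ee_pos: [0.5796, 0.0605, 0.0032]
tcp_rot: [-83.7, 88.2, -173.0]
wrist_force: [-7.2, 1.0, 1.3]
opening: 0.0854
```

Now back away along −x, then up.

>>> apply_moves:
  commands:
    - [0, -0.01, 0, 0, 1]
    - [0, -0.03, 0, 0, 1]
    - [0, -0.07, 0, 0, 1]
    - [0, -0.11, 0, 0, 1]
    - [0, -0.15, 0, 0, 1]
    - [0, -0.19, 0, 0, 1]
    - [-0.05, -0.2, 0, 0, 1]
    - [-0.1, -0.2, 0, 0, 1]
    - [-0.15, -0.2, 0, 0, 1]
    - [-0.2, -0.2, 0, 0, 1]
    - [-0.2, -0.2, 0, 0, 1]
    - [-0.2, -0.2, 0, 0, 1]

```text
time: 14.7
ee_pos: [0.3867, 0.0591, 0.2105]
tcp_rot: [-83.9, 88.4, -173.2]
wrist_force: [0.5, 0.7, -0.7]
opening: 0.0858
```

```bash
python3 look2.py; python3 look.py final; python3 - <<'E'
from h import *
from workcell import cams
W0=cloud(np.load("top.npz"));
d=cams.camera("top");W=cloud(d)
for n,r in dict(jar=(355,173,386,205),beak=(230,184,259,213),jug=(170,177,225,230)).items():
    print(n,[np.round(box(sel(sub(w,r),.03,.14))[0],1).tolist() for w in(W0,W)])
S=cloud(cams.camera("scene"));x,y,z=S[...,0],S[...,1],S[...,2]
for yy in(.01,.035,.06,.085,.11):
    m=(np.abs(y-yy)<.006)&(z>.037)&(z<.046)&(x>.70);o=(np.abs(y-yy)<.006)&(z>.008)&(z<.025)&(x>.732)&(x<.76)
    print(yy,"plinth front",np.median(x[m]).round(4),"rail outer",np.median(x[o]).round(4))
E
```

```text
top 368 handle mid rel bay [-6.6 -0. ] len 118.2 yaw 0.02
  low band x [632.5 685.7 738.6]
scene 491 handle mid rel bay [ 1.8 -0.6] len 119.9 yaw -0.33
  low band x [640.8 723.4 741.7]
[0.3857 0.0589 0.2083] 14.8
carrier [678.5  59.3] size [ 61.2 118.7] yaw 0.48 rel bay [-4.5 -0.9] n 447 zmax 0.246
plinth x 0.556 0.661 y 0.002 0.169
tcp [0.3854 0.0588 0.208 ] F [-0.6 -0.3  0.9] t 14.85
tool y [0.999 0.012] tool in carrier frame (mm) [-293.1    2. ]
jar [[708.0, -123.6], [708.4, -123.2]]
beak [[685.3, 239.3], [685.2, 238.6]]
jug [[674.2, 364.2], [673.7, 363.7]]
0.01 plinth front 0.7252 rail outer 0.7404
0.035 plinth front 0.7257 rail outer 0.7408
0.06 plinth front 0.7255 rail outer 0.7407
0.085 plinth front 1.3063 rail outer 0.7409
0.11 plinth front 1.3065 rail outer 0.7409
```

View pics/final.png

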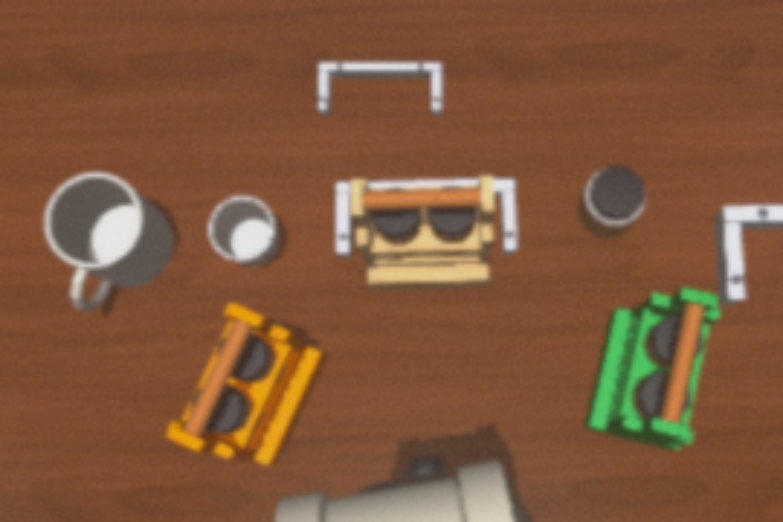

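Handle positions suggest it leaned slightly while pushed; before handing in I'll compare its tilt with the initial picture.

```bash
python3 - <<'E'
from h import *
from workcell import cams
for n,d,c,yaw in(("start",np.load("scene.npz"),(.528,.0338),-4.9),("pushing",np.load("s3.npz"),(.68,.06),0),("now",cams.camera("scene"),(.679,.06),0)):
    W=cloud(d);h=np.radians(yaw);R=np.array([[np.cos(h),-np.sin(h)],[np.sin(h),np.cos(h)]])
    L=(W[...,:2]-c)@R;z=W[...,2]
    f=lambda lo,hi,xl:np.round(np.median(L[...,0][(z>lo)&(z<hi)&(np.abs(L[...,1])<.052)&(L[...,0]>xl)&(L[...,0]<.06)])*1000,1)
    e=lambda lo,hi:np.round(np.percentile(L[...,0][(z>lo)&(z<hi)&(np.abs(L[...,1])<.059)&(np.abs(L[...,0])<.045)],95)*1000,1)
    m=(np.abs(L[...,1])<.05)&(L[...,0]>.033)&(L[...,0]<.044)&(z>.04)&(z<.06)
    print(n,"plinth front",f(.038,.046,.036),"fronts",e(.06,.1),e(.1,.14),e(.14,.18),"handle",f(.222,.25,-.03),"plinth top z",np.nanmedian(z[m]).round(4))
E
```

```text
start plinth front 46.5 fronts 32.6 33.0 31.8 handle 7.7 plinth top z 0.0485
pushing plinth front 45.6 fronts 33.6 37.4 38.0 handle 17.9 plinth top z 0.0487
now plinth front 45.9 fronts 31.8 31.8 30.6 handle 5.9 plinth top z 0.0485
```

```bash
python3 -c "
from workcell import bot;print(bot.job_done())"
```

```text
the job is handed in; nothing more can be done
None
```

I pushed the plywood carrier into the middle-sized bay and handed the job in at about 15 s of robot time. I pushed low on the plinth with the back of the open front finger: first turning it, then pushing it across, then turning it back and pushing it home. Afterwards I backed off and raised the arm clear.

Last checks before handing in:
- **Position:** the carrier sits about 3–5 mm short of the back rail (x ≈ −4 mm, limit −10 mm), with y within about 1 mm of the centre line.
- **Squareness:** yaw is within 0.5° of the rail.
- **Upright:** its tilt matches the start picture to about 0.005 rad.
- **Bystanders:** the jar, beaker and jug moved less than 1 mm.
- **Clear of everything:** the wrist force read about zero after the retreat.

- **Camera disagreement:** the two cameras disagreed by 3–8 mm on x. The nearness of the front face and handle to the scene camera, plus calibration bias, explain most of that. I took the plinth-to-rail gap as the deciding measure.
- **Lean while pushing:** the carrier leaned forward by an estimated 0.05 rad during the last centimetres, below the 0.15 rad limit. It settled upright once released. I did not find the cause.
- **Not seen against the rail:** the wrist force never rose to show firm contact with the back rail. After the last 2–3 mm push the plinth face was where it had been before.

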